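Press the jar lids home in the shed storage box

TASK

Lift the green storage box's hinged lid right back until it rests on its stop and leave it there, then press down on the three steel jar lids inside so that every one is fully home on its jar. The jars are glass and stand on springy foam, so press firmly but never bang or force them, and leave the other things on the shelf where they are.

Things in the scene. Friction and masses are not known exactly. Their poses are not given: they have to be found in the camera images.
- box: fixed green painted storage box, outside 170 (x) x 340 (y) x 125 mm high, walls 7 mm; origin at the centre of its underside, z up. Its lid is hinged along the far (+x) long rim; the three jars stand in a row along y inside, in any order, on a springy foam bed
- box_lid (a joint): angle of the box's hinged lid: 0 closed, 1.9 rad open and resting on its stop (leaning back past upright). The hinge is free: the lid (8 mm thick panel, 0.2 to 0.45 kg) falls shut by its own weight when left under about 1.5 rad and falls back to the stop beyond about 1.65 rad
- box_lid_hinge (a point): middle of the lid's hinge line, at the far top rim of the box; the hinge line runs along the box's y; x and z turn with the lid
- box_lid_handle (a point): middle of the steel bar handle on the lid, 100 mm long along the box y, bar 11 mm thick; 140 mm from the hinge line towards the robot (30 mm in from the front edge) and 35 mm clear above the closed lid (centre 43 mm above the hinge line, about 168 mm above the shelf). Its x and z axes turn with the lid
- lid_a_top (a point): centre of the top face of the steel lid on glass jar a; lid 68 mm across, 11 mm thick, z up; it moves only straight up and down. When fully home this face is about 109.5 mm above the shelf; standing proud it is up to 8 mm higher. Pressed, the whole jar sinks on the foam by some 1.5 to 9 mm per 10 N (unknown, unlike from jar to jar) and comes back up on release
- press_a (a joint): how far lid a has been pushed on to its jar, m: 0 is 8 mm proud, 0.008 is fully home against the jar (a hard stop). Tight fit: it slides only under 9 to 13 N, alike over the whole travel, and stays where it is left; the force on the lid rises at once when it is home. One lid may be home already. The glass is damaged by more than 30 N
- lid_b_top (a point): centre of the top face of the steel lid on glass jar b; lid 68 mm across, 11 mm thick, z up; it moves only straight up and down. When fully home this face is about 109.5 mm above the shelf; standing proud it is up to 8 mm higher. Pressed, the whole jar sinks on the foam by some 1.5 to 9 mm per 10 N (unknown, unlike from jar to jar) and comes back up on release
- press_b (a joint): how far lid b has been pushed on to its jar, m: 0 is 8 mm proud, 0.008 is fully home against the jar (a hard stop). Tight fit: it slides only under 9 to 13 N, alike over the whole travel, and stays where it is left; the force on the lid rises at once when it is home. One lid may be home already. The glass is damaged by more than 30 N
- lid_c_top (a point): centre of the top face of the steel lid on glass jar c; lid 68 mm across, 11 mm thick, z up; it moves only straight up and down. When fully home this face is about 109.5 mm above the shelf; standing proud it is up to 8 mm higher. Pressed, the whole jar sinks on the foam by some 1.5 to 9 mm per 10 N (unknown, unlike from jar to jar) and comes back up on release
- press_c (a joint): how far lid c has been pushed on to its jar, m: 0 is 8 mm proud, 0.008 is fully home against the jar (a hard stop). Tight fit: it slides only under 9 to 13 N, alike over the whole travel, and stays where it is left; the force on the lid rises at once when it is home. One lid may be home already. The glass is damaged by more than 30 N
- clamp_jar: bystander: empty glass preserving jar with lever clamp lid, 100 mm across, 157 mm tall, standing; origin under its centre
- dustpan: bystander: red plastic dustpan, pan 220 x 220 mm, 45 mm high, handle 130 mm to its -x; origin under the pan's centre
- sweep_brush: bystander: black plastic hand brush 295 mm long along x, 64 mm high; origin on the shelf, 20 mm behind (-x of) the bristle block
- torch: bystander: aluminium torch with a press button, standing on its 48 mm wide head, 138 mm tall; origin under its centre
- sanding_block: bystander: brown cork sanding block, 60 x 50 x 30 mm; origin under its centre
- jar_a: glass jar a in the box, 72 mm across, 76 mm tall without its lid, an orange rubber seal at its neck; origin under its centre, z up
- jar_b: glass jar b in the box, 72 mm across, 76 mm tall without its lid, an orange rubber seal at its neck; origin under its centre, z up
- jar_c: glass jar c in the box, 72 mm across, 76 mm tall without its lid, an orange rubber seal at its neck; origin under its centre, z up

How it is judged:
On the way:
1. the box lid is open against its stop (value of joint box_lid above 1.8 rad), for 0.2 s.
At the end, for the whole second after the job is handed in: The box lid rests open on its stop (over 1.8 rad), all three jar lids are home to within 1.5 mm, and the bystanders are at rest (value of joint box_lid above 1.8 rad and value of joint each of press_a, press_b, press_c above 0.0065 m and linear speed of each of clamp_jar, dustpan, sweep_brush, torch, sanding_block below 0.02 m/s); the robot touches nothing.
It fails at once if a jar or its lid is pushed with more than 30 N (contact force between anything else and jar_a above 30 N or contact force between anything else and jar_b above 30 N or contact force between anything else and jar_c above 30 N).
It fails at once if a bystander is moved by more than 30 mm (distance of any of clamp_jar, dustpan, sweep_brush, torch, sanding_block from where it was at the start of the episode above 0.03 m).
It also fails if it takes over 72 s, if anything falls off the work surface, if the arm or the gripper's body presses on something with over 40 N, if the wrist force passes 120 N, or if a joint passes its speed limit or range.

ROBOT

A 6-joint arm with a two-finger parallel gripper is mounted at the origin on the work surface. World frame = base frame: x ahead of the robot, y to its left, z up, the work surface at z = 0. Lengths are in m, angles in rad, forces in N, time in s.
With the tool pointing down it reaches from about 0.325 to 0.775 m from the base axis. Payload 5.5 kg.
Tool frame: the origin (TCP) lies between the finger pads; the fingertips stand 8 mm ahead of it and the grasp point (between the pads) lies 11 mm behind it (tcp_to_tips is the distance from the TCP to the fingertips, in m); z points along the fingers, y is the line along which they close (so a half turn about z gives the same grasp; the last joint's range is limited). The gripper opens to 88 mm and grips with 3 to 60 N. Pads are 20 mm wide; open, the fingers measure 115 mm over their backs; the gripper's body (75 mm by 178 mm) begins 61 mm behind the grasp point.
Start: joints at [1.199, 0.091, 1.231, -0, 1.82, -0.057], TCP at [0.186, 0.571, 0.231] pointing down, gripper open.
Joint ranges: [-2.87, 2.87], [-0.86, 2.18], [0.17, 2.46], [-1.51, 4.65], [0.06, 2.69], [-2.65, 2.65]. Speed limits (rad/s): [2.57, 2.57, 3.01, 3.14, 3.14, 3.14].

INTERFACE

Orientations are given as a unit quaternion [w, x, y, z].
In Python, from bench import * gives the robot as it stands. Calls block until the motion is done:
- move_to(position, orientation): joint-space move of the TCP to a pose.
- move_l(position, speed=0.15, orientation=None): straight line of the TCP; orientation=None keeps the orientation; speed is the mean speed in m/s.
- movej(angles): joint-space move.
- gripper_open() and close(): open the fingers fully, or close them until they stop; the grip force is fixed at half the most.
- hold(seconds).
- inverse_kinematics(position, orientation): joint angles nearest the present ones, or None.
- state(): the state.
- get_image(name): name is "scene" or "top"; returns a dict with "frame" (480x640x3 uint8, blue, green, red), "depth" (480x640 float32, m along the optical axis (not along the pixel's ray), 0 where there is no reading), "camera_matrix" (3x3 intrinsics, pixels), "view" (4x4, takes a point from world to camera coordinates). Camera axes: x right, y up, looking along -z (the intrinsics and any distortion apply to the point x, -y, -z); pixel columns grow to the right and rows downward; lengths in m; the calibration is good to about 2 mm. A picture is of the moment at which its call begins.
A pose or a line that the arm cannot do raises IKError and nothing moves.
- job_done(): hands the job in; it is judged then, once.
The state is a dict: "time": time; "joint_pos": joint angles; "dq": joint speeds; "joint_torque": joint torques, N m; "ee_pos": TCP position; "ee_rot": TCP orientation; "ft_force": force on the tool from outside, world axes, zero at the start; "moment": the same for the moment, N m; "finger_gap": finger opening in m; "finger_force": force on a finger pad.
Only numpy, scipy, OpenCV 4.12 (cv2) and the standard library are available. Lean on these libraries where they do the work, as an engineer would, in place of code of your own. Each camera call takes 0.05 s, during which the arm holds its last target. There are 200 camera calls.

## Working session

There is one attempt and no reset: what is moved stays moved. The work goes in short steps, each a Python script; the robot and the scene stay as the last script left them, time stands still between calls to the robot, and variables do not carry over. Pictures are saved under pics/ and viewed, at most 10 in all, crops included, and the job is handed in when it is done.

```bash
ls; mkdir -p pics
python3 - <<'E'
from bench import *
import cv2,numpy as np
s=state();print(s)
for n in("scene","top"):
    i=get_image(n);cv2.imwrite(f"pics/{n}0.png",i["frame"]);np.savez(f"{n}0.npz",**i);print(n,i["camera_matrix"],i["view"], [k for k in i])
E
```

```text
pics
{'time': 0.0, 'joint_pos': array([ 1.19930771e+00,  9.18460752e-02,  1.23188243e+00,  1.56223973e-05,
        1.81980161e+00, -5.66799468e-02]), 'dq': array([-1.28637102e-03, -8.45346155e-04,  2.40018277e-04, -6.12648189e-04,
       -1.97011324e-03,  7.01831086e-05]), 'joint_torque': array([ 9.10805320e-04, -4.46459270e+01, -4.06439102e+01,  6.98324852e-02,
        2.97873595e-02, -1.60708191e-04]), 'ee_pos': array([0.1856627 , 0.57025286, 0.22951648]), 'ee_rot': array([-2.13208295e-04,  1.56753194e-01,  9.87637331e-01, -9.45005109e-04]), 'ft_force': array([-1.12496753, -0.36473299,  0.85945945]), 'moment': array([ 0.04144011, -0.0102192 ,  0.04495533]), 'finger_force': 0.0, 'finger_gap': 0.08768088034343846}
scene [[529.51179528   0.         317.3780504 ]
 [  0.         529.51179528 244.00710181]
 [  0.           0.           1.        ]] [[ 5.87126153e-01  8.09495247e-01 -5.70765552e-04 -3.43542498e-01]
 [-5.80638992e-01  4.21628005e-01  6.96482725e-01  2.32225034e-01]
 [ 5.64040106e-01 -4.08591814e-01  7.17573333e-01 -1.56957585e+00]
 [ 0.00000000e+00  0.00000000e+00  0.00000000e+00  1.00000000e+00]] ['frame', 'depth', 'camera_matrix', 'view']
top [[458.14553069   0.         325.63307254]
 [  0.         458.14553069 234.96324032]
 [  0.           0.           1.        ]] [[ 0.01524396 -0.99980986 -0.01215965 -0.01301661]
 [ 0.9823003   0.01270415  0.18688161 -0.59909694]
 [-0.18669159 -0.01479325  0.98230719 -1.0176397 ]
 [ 0.          0.          0.          1.        ]] ['frame', 'depth', 'camera_matrix', 'view']
```

View pics/scene0.png

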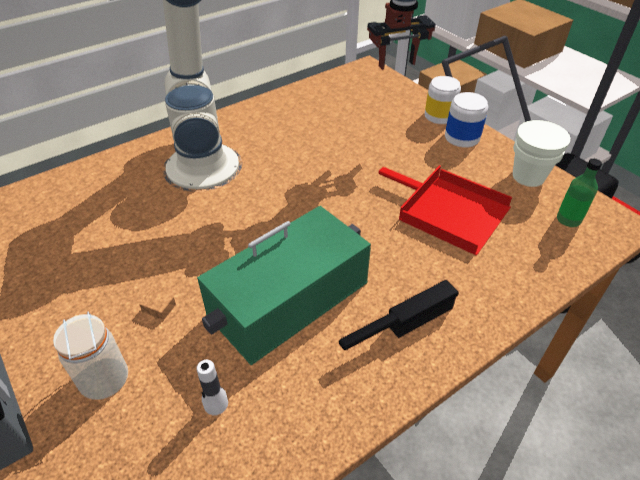

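View pics/top0.png

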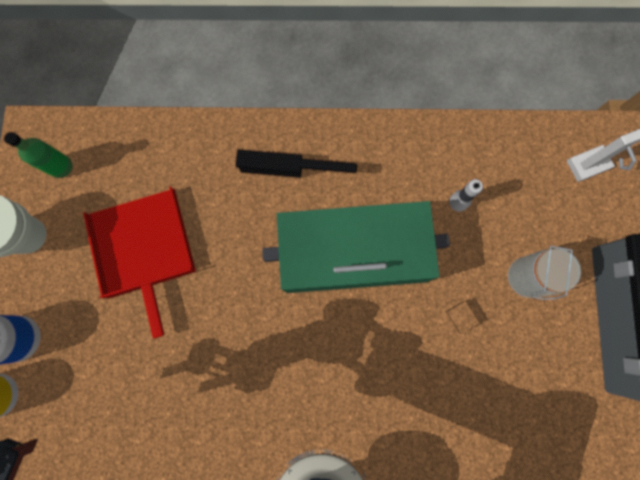

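The top view shows the green box at about (358,246), with the handle at (360,267), the torch at (470,190) just off its far right corner and the brush behind it. I plan to hook closed fingers under the bar from the front at a tilt, swing the lid over, then press each jar lid with the closed fingertips. First I need the box pose.

```bash
cat > h.py <<'E'
import numpy as np,cv2
from scipy.spatial.transform import Rotation as Ro
def cloud(im):
    K,V,d=im["camera_matrix"],im["view"],im["depth"].astype(float)
    v,u=np.mgrid[:480,:640]
    c=np.stack([(u-K[0,2])/K[0,0]*d,-(v-K[1,2])/K[1,1]*d,-d],-1)
    return (c-V[:3,3])@V[:3,:3]   # world, V rot orthonormal
def quat(phi,yaw):
    c,s=np.cos(phi),np.sin(phi)
    R=np.array([[-s,0,c],[0,1,0],[-c,0,-s]])
    q=(Ro.from_euler('z',yaw)*Ro.from_matrix(R)).as_quat()
    return q[[3,0,1,2]]
E
python3 - <<'E'
from h import *
for n in("scene","top"):
    im=dict(np.load(n+"0.npz"));P=cloud(im);f=im["frame"];h=cv2.cvtColor(f,cv2.COLOR_BGR2HSV)
    ok=(im["depth"]>0)&(P[...,0]>.3)&(P[...,0]<.9)&(abs(P[...,1])<.4)
    g=(h[...,0]>60)&(h[...,0]<95)&(h[...,1]>90)&ok
    t=g&(P[...,2]>.122)&(P[...,2]<.145)
    print(n,"z",np.median(P[t][:,2]),cv2.minAreaRect((P[t][:,:2]*1000).astype(np.float32)))
    b=ok&(h[...,1]<90)&(P[...,2]>.15)&(P[...,2]<.19)
    b&=cv2.dilate(t.astype(np.uint8),np.ones((25,25)))>0
    q=P[b];print(" handle",len(q),np.median(q,0),q.min(0),q.max(0),cv2.minAreaRect((q[:,:2]*1000).astype(np.float32)))
E
```

```text
scene z 0.13273942105734093 ((568.2094116210938, -69.81304931640625), (173.32533264160156, 340.5260009765625), 5.263087749481201)
 handle 260 [ 0.51548181 -0.07721119  0.17109047] [ 0.50243333 -0.12864069  0.15001093] [ 0.52391257 -0.0212607   0.17666715] ((513.8461303710938, -75.15162658691406), (13.849491119384766, 107.36019897460938), 5.59409236907959)
top z 0.13385105135600806 ((564.8380737304688, -72.73382568359375), (167.1428985595703, 338.27581787109375), 5.317127227783203)
 handle 285 [ 0.51102313 -0.07789118  0.17288626] [ 0.50215599 -0.13190377  0.16726493] [ 0.52029367 -0.02252672  0.17823631] ((511.70318603515625, -77.07510375976562), (11.149168014526367, 109.80633544921875), 5.300148963928223)
```

```bash
cat >> h.py <<'E'
C=np.array([.5665,-.0713]);YAW=.0925
D=np.array([np.cos(YAW),np.sin(YAW)]);H=C+.085*D
def tcp(th,phi,d=.012,gap=0.):
    B=np.array([-.14*np.cos(th)+.043*np.sin(th),.125+.14*np.sin(th)+.043*np.cos(th)])
    m=np.array([np.sin(phi),np.cos(phi)]);t=np.array([np.cos(phi),-np.sin(phi)])
    q=B-(.0155+gap)*m+(d-.008)*t
    hb=H+0.0*D
    off=np.array([-np.sin(YAW),np.cos(YAW)])*0
    return np.r_[H+q[0]*D,q[1]]
E
python3 - <<'E'
from bench import *
from h import *
for p0 in (25,40,55):
  print(p0)
  for th in np.r_[0:1.81:.3]:
    r=[]
    for p1 in (80,90,100):
        phi=np.radians(p0+(p1-p0)*min(th/1.6,1))
        q=inverse_kinematics(tcp(th,phi),quat(phi,YAW)); r.append(None if q is None else np.round(q,2).tolist())
    print(round(th,2),np.round(tcp(th,phi),3),r)
E
```

```text
25
0.0 [ 0.509 -0.077  0.152] [None, None, None]
0.3 [ 0.524 -0.075  0.193] [None, None, None]
0.6 [ 0.55  -0.073  0.227] [[-0.4, -0.7, 2.05, 0.38, 1.11, -2.11], [-0.37, -0.65, 1.99, 0.33, 1.16, -2.07], [-0.35, -0.6, 1.93, 0.28, 1.22, -2.03]]
0.9 [ 0.585 -0.07   0.252] [[-0.3, -0.45, 1.78, 0.23, 1.26, -1.97], [-0.28, -0.37, 1.68, 0.18, 1.36, -1.93], [-0.25, -0.29, 1.59, 0.13, 1.46, -1.91]]
1.2 [ 0.626 -0.066  0.265] [[-0.23, -0.18, 1.5, 0.13, 1.44, -1.88], [-0.2, -0.07, 1.36, 0.08, 1.58, -1.85], [-0.18, 0.04, 1.23, 0.04, 1.72, -1.84]]
1.5 [ 0.668 -0.062  0.265] [[-0.17, 0.08, 1.2, 0.06, 1.63, -1.83], [-0.15, 0.23, 1.02, 0.02, 1.82, -1.81], [-0.13, 0.4, 0.82, -0.02, 2.02, -1.8]]
1.8 [ 0.709 -0.058  0.25 ] [[-0.15, 0.24, 1.05, 0.04, 1.68, -1.8], [-0.13, 0.42, 0.82, 0.0, 1.9, -1.79], [-0.11, 0.62, 0.56, -0.04, 2.14, -1.8]]
40
0.0 [ 0.505 -0.077  0.154] [None, None, None]
0.3 [ 0.521 -0.076  0.195] [[-0.43, -0.77, 2.13, 0.38, 1.14, -2.14], [-0.42, -0.75, 2.11, 0.35, 1.16, -2.12], [-0.41, -0.72, 2.08, 0.33, 1.19, -2.1]]
0.6 [ 0.548 -0.073  0.229] [[-0.34, -0.57, 1.9, 0.26, 1.25, -2.02], [
[... 1004 characters left out ...]
3, 1.76, 0.17, 1.4, -1.95], [-0.28, -0.38, 1.7, 0.14, 1.46, -1.93], [-0.26, -0.32, 1.64, 0.11, 1.52, -1.91]]
0.9 [ 0.583 -0.07   0.255] [[-0.24, -0.26, 1.56, 0.12, 1.49, -1.9], [-0.22, -0.17, 1.47, 0.08, 1.59, -1.88], [-0.21, -0.09, 1.38, 0.05, 1.69, -1.86]]
1.2 [ 0.625 -0.066  0.267] [[-0.2, -0.07, 1.36, 0.08, 1.58, -1.85], [-0.18, 0.04, 1.23, 0.04, 1.72, -1.84], [-0.16, 0.16, 1.09, 0.01, 1.87, -1.82]]
1.5 [ 0.668 -0.062  0.266] [[-0.17, 0.11, 1.17, 0.05, 1.67, -1.82], [-0.15, 0.27, 0.98, 0.01, 1.86, -1.81], [-0.13, 0.43, 0.77, -0.03, 2.06, -1.81]]
1.8 [ 0.709 -0.058  0.25 ] [[-0.15, 0.24, 1.05, 0.04, 1.68, -1.8], [-0.13, 0.42, 0.82, 0.0, 1.9, -1.79], [-0.11, 0.62, 0.56, -0.04, 2.14, -1.8]]
```

Run:
```python
from bench import *
from h import *
p=np.radians(55);q=quat(p,YAW)
pre=tcp(0,p,-.03,.004); via=pre+[0,0,.1]
print(pre,inverse_kinematics(pre,q),inverse_kinematics(via,q),inverse_kinematics(tcp(0,p,.015,.004),q))
close()
f=lambda:(round(state()["time"],2),np.round(state()["ft_force"],1),np.round(state()["ee_pos"],4))
move_to(via,q);print(f())
move_l(pre,.1);hold(.2);print(f(),state()["finger_gap"])
a=get_image("scene")["frame"][150:350,150:400];b=get_image("top")["frame"][180:380,230:480]
cv2.imwrite("pics/pre.png",cv2.resize(np.hstack([a,b]),(800,320)))
```

```text
[ 0.47412723 -0.07986893  0.18794304] [-0.45261725 -0.81193392  2.11558241  0.31280677  1.31107859 -2.11470005] [-0.45261725 -0.75587864  1.9067291   0.30401814  1.45669458 -2.06753816] [-0.41038211 -0.73239836  2.13768732  0.30091495  1.20173423 -2.10561618]
(3.97, array([ 0.7, -0. ,  0.2]), array([ 0.4743, -0.0794,  0.288 ]))
(5.32, array([-0.2, -0.7, -0.8]), array([ 0.4743, -0.08  ,  0.1886])) 0.00040868883429235936
```

View pics/pre.png

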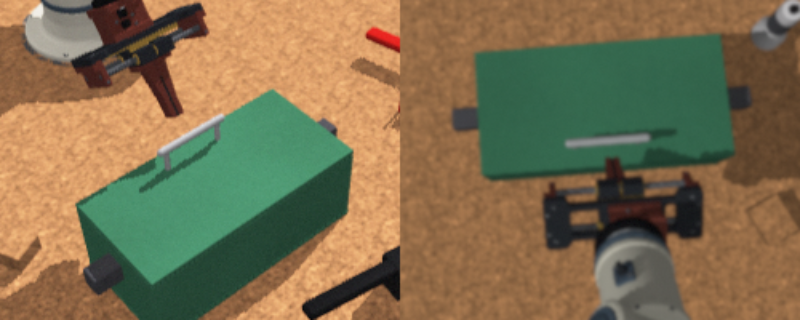

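The closed fingers at about (172,105) in the left crop line up with the middle of the bar at (192,138). Next I insert and swing the lid.

Run:
```python
from bench import *
from h import *
f=lambda:(round(state()["time"],2),np.round(state()["ft_force"],1),np.round(state()["ee_pos"],3))
p=np.radians(55)
move_l(tcp(0,p,.015,.004),.05);print(f())
if np.linalg.norm(state()["ft_force"])<8:
  for th in np.r_[.0:1.76:.175]:
    phi=np.radians(55+40*min(th/1.6,1))
    move_l(tcp(th,phi,.015),.08,quat(phi,YAW))
    F=np.linalg.norm(state()["ft_force"]);print(round(th,2),f())
    if F>20:print("STOP");break
a=get_image("scene")["frame"][50:350,150:450];b=get_image("top")["frame"][80:380,200:500]
cv2.imwrite("pics/lift.png",cv2.resize(np.hstack([a,b]),(800,400)))
```

```text
(6.47, array([ 0.6, -0.3, -0.8]), array([ 0.5  , -0.078,  0.152]))
0.0 (6.72, array([-3.5, -0.2, -0.9]), array([ 0.503, -0.077,  0.153]))
0.18 (7.19, array([-4.6, -1.1,  1. ]), array([ 0.512, -0.076,  0.178]))
0.35 (7.67, array([-3.9, -1.1,  0.4]), array([ 0.524, -0.075,  0.199]))
0.52 (8.13, array([-3. , -0.3,  0.6]), array([ 0.54 , -0.074,  0.219]))
0.7 (8.6, array([-2.5, -0.6, -0.2]), array([ 0.559, -0.072,  0.236]))
0.88 (9.07, array([-1.3,  0. ,  0.2]), array([ 0.581, -0.07 ,  0.249]))
1.05 (9.53, array([-1.8,  0.3,  0.2]), array([ 0.604, -0.068,  0.258]))
1.22 (10.0, array([-0.6,  1.1, -0.2]), array([ 0.629, -0.065,  0.263]))
1.4 (10.46, array([ 0.1,  0.6, -0.7]), array([ 0.654, -0.063,  0.263]))
1.58 (10.92, array([-0.6, -0. , -0.5]), array([ 0.678, -0.061,  0.259]))
1.75 (11.38, array([ 0. ,  0. , -0.3]), array([ 0.702, -0.059,  0.25 ]))
```

View pics/lift.png

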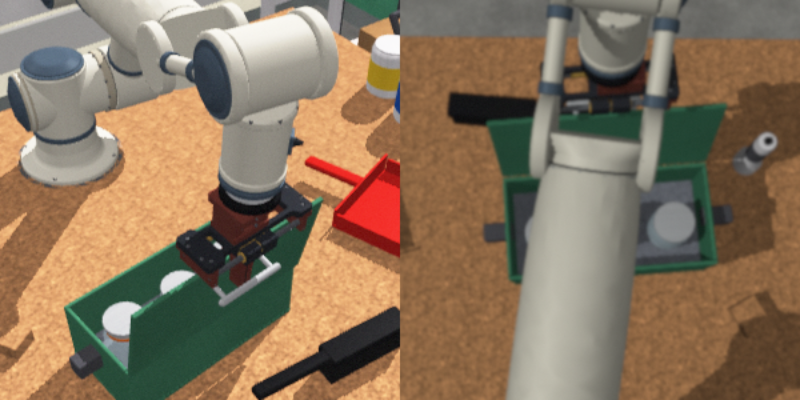

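The lid is past upright, with the fingers between the panel and the bar at about (235,280) in the left crop. I'll retreat along the tool axis, clear the view and measure.

Run:
```python
from bench import *
from h import *
p=np.radians(95)
move_l(tcp(1.75,p,-.09),.12);print(state()["ft_force"])
x=np.r_[C-.02*D,.36];move_l(x,.2,quat(np.pi/2,YAW))
q=np.array(state()["joint_pos"]);q[0]+=.9;movej(q);print(state()["time"])
for n in("scene","top"):
    i=get_image(n);np.savez(f"{n}1.npz",**i);cv2.imwrite(f"pics/{n}1.png",i["frame"])
    P=cloud(i);L=(P-np.r_[C,0]);X=L[...,:2]@D;Y=L[...,:2]@[-D[1],D[0]]
    hs=cv2.cvtColor(i["frame"],cv2.COLOR_BGR2HSV)
    m=((abs(X)<.076)&(abs(Y)<.16)&(P[...,2]>.1)&(P[...,2]<.123)&(hs[...,1]<60)).astype(np.uint8)
    for c in range(1,(r:=cv2.connectedComponentsWithStats(m))[0]):
        s=r[1]==c
        if s.sum()<150: continue
        xy=np.c_[X[s],Y[s]]*1000;(cx,cy),rad=cv2.minEnclosingCircle(xy.astype(np.float32))
        print(n,s.sum(),"box mm",round(cx,1),round(cy,1),round(rad,1),"z",np.median(P[s][:,2]))
    g=(hs[...,0]>60)&(hs[...,0]<95)&(hs[...,1]>90)&(P[...,2]>.2)&(abs(X-.13)<.1)&(abs(Y)<.2)
    x_,z_=X[g],P[g][:,2]; k=np.polyfit(z_,x_,1);print("lid angle",np.pi/2+np.arctan(k[0]))
cv2.imwrite("pics/open.png",np.hstack([cv2.resize(cv2.imread("pics/scene1.png"),(400,300)),cv2.resize(cv2.imread("pics/top1.png"),(400,300))]))
```

```text
[ 0.4650374  -0.11821597  0.04963303]
15.5083
scene 512 box mm -7.3 104.8 34.8 z 0.11560720280417744
scene 535 box mm -7.9 3.4 35.1 z 0.11030901064393656
scene 687 box mm -8.0 -106.7 35.5 z 0.1152383797857511
lid angle 1.8643778273596172
top 745 box mm -10.0 -108.9 33.9 z 0.11647348730150285
top 729 box mm -8.0 2.0 34.3 z 0.11154985367447214
top 744 box mm -9.3 103.7 34.0 z 0.11615782077439869
lid angle 1.904522218419962
```

View pics/open.png

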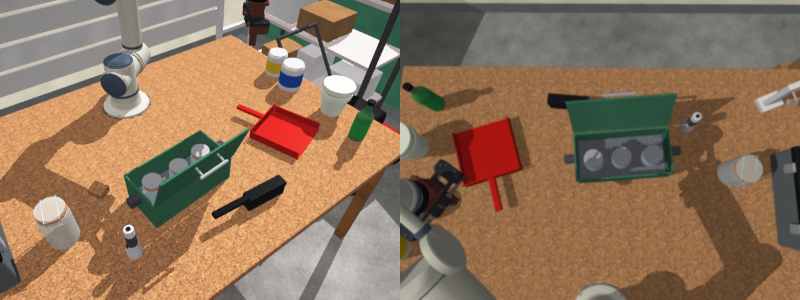

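The lid rests on its stop, open at about 1.9 rad. The outer two jar lids stand about 6 mm proud, and the middle one looks home or nearly so. I'll press each with small steps under force watch.

```bash
cat > press.py <<'E'
from bench import *
from h import *
Q=quat(np.pi/2,YAW);N=np.array([-D[1],D[0]])
def force(n=4):
    v=[]
    for _ in range(n): hold(.02);v.append(state()["ft_force"][2])
    return np.mean(v)
def press(y,ztop,target=19.5):
    xy=C-.0085*D+y*N
    p=np.r_[xy,.165];move_l(p,.2,Q)
    p[2]=ztop+.008+.004;move_l(p,.08);hold(.15);f0=force(8);log=[]
    while True:
        step=.001 if (not log or log[-1][1]<5) else .0005
        p[2]-=step
        if p[2]<.08: print("too deep");break
        move_l(p,.02);F=force()-f0;log.append((round((p[2]-.008)*1e3,1),round(F,1)))
        if F>target: break
    hold(.1);print("y",y,"F",round(force()-f0,1),"t",round(state()["time"],1),log)
    p[2]=.165;move_l(p,.06 if 0 else .1)
E
python3 - <<'E'
from press import *
q=np.array(state()["joint_pos"]);q[0]-=.9;movej(q)
press(-.108,.1165)
E
```

```text
y -0.108 F 20.6 t 30.1 [(np.float64(119.5), np.float64(-0.0)), (np.float64(118.5), np.float64(0.4)), (np.float64(117.5), np.float64(-0.2)), (np.float64(116.5), np.float64(0.1)), (np.float64(115.5), np.float64(2.7)), (np.float64(114.5), np.float64(6.2)), (np.float64(114.0), np.float64(7.3)), (np.float64(113.5), np.float64(7.8)), (np.float64(113.0), np.float64(8.7)), (np.float64(112.5), np.float64(9.0)), (np.float64(112.0), np.float64(9.1)), (np.float64(111.5), np.float64(9.1)), (np.float64(111.0), np.float64(8.8)), (np.float64(110.5), np.float64(9.0)), (np.float64(110.0), np.float64(8.7)), (np.float64(109.5), np.float64(8.4)), (np.float64(109.0), np.float64(9.0)), (np.float64(108.5), np.float64(9.4)), (np.float64(108.0), np.float64(9.0)), (np.float64(107.5), np.float64(9.1)), (np.float64(107.0), np.float64(9.0)), (np.float64(106.5), np.float64(9.2)), (np.float64(106.0), np.float64(10.2)), (np.float64(105.5), np.float64(11.1)), (np.float64(105.0), np.float64(12.4)), (np.float64(104.5), np.float64(13.4)), (np.float64(104.0), np.float64(14.6)), (np.float64(103.5), np.float64(15.4)), (np.float64(103.0), np.float64(16.7)), (np.float64(102.5), np.float64(17.1)), (np.float64(102.0), np.float64(18.7)), (np.float64(101.5), np.float64(19.4)), (np.float64(101.0), np.float64(20.6))]
```

That shows a clear plateau at 9 N over about 6 mm of slide, then a rise, so this lid is home. I'll use slightly larger steps to save time on the others.

```bash
sed -i 's/log\[-1\]\[1\]<5/log[-1][1]<12.5/; s/def force(n=4)/def force(n=3)/; s/target=19.5/target=18/; s/round((p\[2\]-.008)\*1e3,1),round(F,1)/float(round((p[2]-.008)*1e3,1)),float(round(F,1))/' press.py
python3 - <<'E'
from press import *
press(.104,.1165)
E
```

```text
y 0.104 F 18.2 t 45.7 [(119.5, -0.2), (118.5, 0.0), (117.5, 0.0), (116.5, 0.2), (115.5, 1.0), (114.5, 2.1), (113.5, 3.1), (112.5, 4.3), (111.5, 5.3), (110.5, 6.2), (109.5, 7.7), (108.5, 8.8), (107.5, 9.3), (106.5, 10.2), (105.5, 10.8), (104.5, 12.2), (103.5, 12.6), (103.0, 13.4), (102.5, 13.0), (102.0, 12.8), (101.5, 12.7), (101.0, 13.5), (100.5, 13.0), (100.0, 13.4), (99.5, 13.1), (99.0, 13.4), (98.5, 12.6), (98.0, 12.8), (97.5, 13.1), (97.0, 13.0), (96.5, 13.2), (96.0, 14.0), (95.5, 13.8), (95.0, 14.6), (94.5, 14.9), (94.0, 15.5), (93.5, 15.4), (93.0, 16.6), (92.5, 16.6), (92.0, 17.5), (91.5, 16.9), (91.0, 18.1)]
```

Run:
```python
from press import *
press(.0027,.111,17.5)
move_l(np.r_[C-.03*D,.32],.25)
q=np.array(state()["joint_pos"]);q[0]+=.9;movej(q);print(state()["time"])
i=get_image("top");P=cloud(i);L=P-np.r_[C,0];X=L[...,:2]@D;Y=L[...,:2]@N
for y in(-.108,.0027,.104):
    s=(np.hypot(X+.0085,Y-y)<.025);print(y,np.median(P[s][:,2]))
cv2.imwrite("pics/end.png",i["frame"])
```

```text
y 0.0027 F 18.1 t 54.0 [(114.0, -0.4), (113.0, 0.4), (112.0, 0.2), (111.0, 1.1), (110.0, 3.4), (109.0, 5.4), (108.0, 7.5), (107.0, 8.7), (106.0, 10.4), (105.0, 10.6), (104.0, 10.5), (103.0, 12.7), (102.5, 13.1), (102.0, 13.7), (101.5, 14.6), (101.0, 15.5), (100.5, 16.5), (100.0, 17.4), (99.5, 18.3)]
57.1833
-0.108 0.10953074592518848
0.0027 0.10970548047526753
0.104 0.10935699555083306
```

All three lid tops now read 109.4–109.7 mm, so they are home. I'll hand the job in.

Run:
```python
from bench import *
print(job_done(),state()["time"])
```

```text
the job is handed in; nothing more can be done
the job is handed in; nothing more can be done
```

I opened the box lid back onto its stop and pressed all three jar lids home (tops at 109.4–109.7 mm, about 21 N at most on the wrist sensor), then handed the job in after about 57 s; no verdict was shown, and I didn't re-check the lid or the other items on the shelf after pressing.

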